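Unclip the round stone sample from the drying rail

TASK

Pull the wooden holder that carries the round stone sample straight up off the drying rail, against its sprung catch, and stand it upright in the middle of the green mat on the assembly board; set it down, do not drop it. Leave the holders with the square and the oblong sample clipped where they are.

Things in the scene. Friction and masses are not known exactly. Their poses are not given: they have to be found in the camera images.
- round_center (a point): Centre of the holder to move (flat ROUND pale stone tile, 38 mm, on top), 32 mm above its foot. Wooden saddle block 40 mm across (x), 44 along (y, along the rail), 64 high with the 10 mm tile; 0.08-0.17 kg. A slot 28 mm deep under it straddles the rail; clipped on, its foot is 24 mm above the table. Grip its two x faces at this height, 40 N or more. Catch: see oblong.
- square_center (a point): Centre of the holder with the SQUARE tile (36 x 36 mm); otherwise as the round one's, same axes. It stays clipped. The three holders sit 90 mm apart along one rail, in random order. Rail: aluminium bar 14 mm wide, 300 mm long, top 52 mm above the table, on a fixed wooden batten 70 x 310 mm, 16 mm high.
- oblong_center (a point): Centre of the holder with the narrow OBLONG tile (38 x 14 mm, long side across the rail); otherwise as the round one's. It stays clipped. Catch, alike on all three: sprung steel rollers in the rail's sides hold two lips in the holder's slot. A straight upward pull of about 12 to 18 N frees it; the rollers let go within 6 mm of lift and the holder is clear of the bar after 28 mm.
- mat (a point): Centre of the upper face of the green mat, 160 x 160 mm, 14 mm above the table, on the fixed plywood assembly board. z up. A wooden L-shaped fence, its top 22 mm above the mat, stands beyond the mat's -x and -y edges, inner faces 96 mm from this point; the other two sides are open.

How it is judged:
On the way, in this order (a step that is already met when the one before it is completed fails the run):
1. the round sample's holder is lifted off the rail, its centre more than 95 mm above the table (height (world z) of round_center above 0.095 m), for 0.1 s.
2. it is lowered onto the mat while the fingers still hold it: foot within 12 mm of the mat, centre within 45 mm of the mat's centre (z of round_center in the frame of mat below 0.044 m and horizontal distance between round_center and mat below 0.045 m and contact force between the fingers and round above 0.3 N), for 0.05 s.
At the end, for the whole second after the job is handed in: The round sample's holder stands upright (within 8 degrees) and at rest on the green mat, its centre within 45 mm of the mat's centre; the square and the oblong sample's holders are clipped on the rail within 10 mm of where they were (horizontal distance between round_center and mat below 0.045 m and z of round_center in the frame of mat between 0.027 and 0.037 m and angle between round_center's own z axis and vertical below 0.15 rad and linear speed of round below 0.02 m/s and distance of each of square_center, oblong_center from where it was at the start of the episode below 0.01 m); the robot touches nothing.
It fails at once if the square or the oblong sample's holder is moved by more than 10 mm (distance of any of square_center, oblong_center from where it was at the start of the episode above 0.01 m).
It also fails if it takes over 38 s, if anything falls off the work surface, if the arm or the gripper's body presses on something with over 40 N, if the wrist force passes 120 N, or if a joint passes its speed limit or range.

ROBOT

A 6-joint arm with a two-finger parallel gripper is mounted at the origin on the work surface. World frame = base frame: x ahead of the robot, y to its left, z up, the work surface at z = 0. Lengths are in m, angles in rad, forces in N, time in s.
With the tool pointing down it reaches from about 0.35 to 0.975 m from the base axis. Payload 7.1 kg.
Tool frame: the origin (TCP) lies at the very end of the fingers, on their centre line; the grasp point (between the pads) lies 19 mm behind it (bot.grip_point_offset is the z of the grasp point in the tool frame, in m); z points along the fingers, y is the line along which they close (so a half turn about z gives the same grasp; the last joint's range is limited). The gripper opens to 88 mm and grips with 3 to 60 N. Pads are 20 mm wide; open, the fingers measure 115 mm over their backs; the gripper's body (75 mm by 178 mm) begins 61 mm behind the grasp point.
Start: joints at [1.163, 0.423, 1.63, -0, 1.089, -0.019], TCP at [0.237, 0.578, 0.223] pointing down, gripper open.
Joint ranges: [-3, 3], [-0.9, 2.11], [0.09, 2.58], [-1.31, 4.45], [0.11, 2.69], [-2.54, 2.54]. Speed limits (rad/s): [2.39, 2.39, 3.01, 3.14, 3.14, 3.14].

INTERFACE

Orientations are given as a unit quaternion [w, x, y, z].
In Python, from bench import sensors, optics, workorder, bot gives the robot as it stands.
- The arm moves only by the tool apply_moves, never from a script. Its argument "commands" is a list of rows, each a list of 3 entries, a list of its own where there are three numbers: the shift along the world's x, y, z in mm, then the turn about the world's z in degrees, then the closure, from -1 (fully open) to 1 (shut), so that 0 is half open. A call has 1 to 20 rows; each row shifts and turns the commanded pose from where the row before left it; what a row does not reach is not made up. A row lasts 1/8 s, in which the tool goes at most 62.5 mm and 10.7 degrees, less where a joint would pass 70% of its speed; a pose out of reach is approached as far as the arm can. A call is refused whole if a number of a shift passes 62.5 or a number of a turn 10.7, either way. A call with a gripper value outside its range is refused whole. The fingers move at their own pace and stop on an object; the grip force is fixed at half the most. Time passes only in rows, so rows that do not move let the fingers close. It gives the time, the measured TCP pose, the force, the opening and the grip force at its end, in the units of the state.
- sensors.observe(): the state, without advancing time (a new reading comes with each control period).
- optics.get_image(name): name is "scene" or "side" or "wrist"; returns a dict with "pixels" (480x640x3 uint8, red, green, blue), "mtx" (3x3 intrinsics, pixels), "extrinsics" (4x4, takes a point from camera to world coordinates). Camera axes: x right, y down, z forward; pixel columns grow to the right and rows downward; lengths in m; the calibration is good to about 2 mm. A picture is of the moment at which its call begins. There is no depth.
- workorder.hand_in(): hands the job in; it is judged then, once.
Trained networks look in a picture, given as the dict that the camera call returned (one of the last four; its "shot" number tells which), for a name from the list of things; names that differ only in an ending like _2 or _b are one class to them, and where a whole thing is asked for, a point or a joint stands for the part that bears it (a point fixed in the world has none). Each returns a list of dicts, best first, with "conf" (0 to 1); they miss things now and then, are a little off and sometimes report something else, mostly with a low value. They report only what shows in the picture. A call takes as long as a camera call.
- optics.boxes_of(thing, picture): "xy" ([column, row] in pixels, amid what is visible of it).
- optics.place_of(thing, picture): "xy" ([column, row] in pixels: a listed point, or the origin of a listed thing).
The state is a dict: "clock": time; "joints": joint angles; "joint_vel": joint speeds; "tau": joint torques, N m; "eef_pos": TCP position; "ee_rot": TCP orientation; "wrist_force": force on the tool from outside, world axes, zero at the start; "wrist_torque": the same for the moment, N m; "width": finger opening in m; "finger_force": force on a finger pad.
Only numpy, scipy, OpenCV 4.12 (cv2) and the standard library are available. Lean on these libraries where they do the work, as an engineer would, in place of code of your own. Each camera call takes 0.05 s, during which the arm holds its last target. There are 200 camera calls.

## Working session

There is one attempt and no reset: what is moved stays moved. The work goes in short steps, Python scripts to look and compute and a tool call to move; the robot and the scene stay as the last step left them, time stands still between calls to the robot, and variables do not carry over. Pictures are saved under pics/ and viewed, at most 10 in all, crops included, and the job is handed in when it is done.

Besides the shell and the picture viewer there is one more tool, called as name(argument=value, ...) on one line, values as JSON. apply_moves: Moves the arm, as the interface text tells. Its arguments: {"type":"object","properties":{"commands":{"type":"array"}},"required":["commands"]}

```bash
mkdir -p pics; cat > h.py <<'E'
import numpy as np, cv2
from bench import sensors, optics, workorder, bot
def ray(p,uv):
    K=np.array(p["mtx"]);T=np.array(p["extrinsics"])
    d=T[:3,:3]@np.linalg.solve(K,[uv[0],uv[1],1]);return T[:3,3],d/np.linalg.norm(d)
def tri(rs):
    A=0;b=0
    for o,d in rs:
        M=np.eye(3)-np.outer(d,d);A=A+M;b=b+M@o
    x=np.linalg.solve(A,b);return x,[np.linalg.norm((np.eye(3)-np.outer(d,d))@(x-o)) for o,d in rs]
def save(p,n): cv2.imwrite("pics/"+n,p["pixels"][:,:,::-1])
def atz(r,z): o,d=r; return o+d*(z-o[2])/d[2]
E
python3 - <<'E'
from h import *
np.set_printoptions(precision=4,suppress=True)
P={n:optics.get_image(n) for n in("scene","side","wrist")}
for n in P: save(P[n],n+"0.png")
for t in("round_center","square_center","oblong_center","mat"):
    for n in P: print(t,n,[(np.round(d["xy"],1),round(d["conf"],2)) for d in optics.place_of(t,P[n])[:3]])
    rs=[ray(P[n],r[0]["xy"]) for n in P if (r:=optics.place_of(t,P[n]))]
    if len(rs)>1: print(tri(rs))
print(sensors.observe())
E
```

```text
round_center scene [(array([346.3, 227.4]), 0.76)]
round_center side [(array([300.9, 237.1]), 0.86)]
round_center wrist []
(array([0.5453, 0.0852, 0.0559]), [np.float64(0.0010059192877997938), np.float64(0.0010059192877997227)])
square_center scene [(array([436.1, 172.1]), 0.63)]
square_center side [(array([237.3, 193.5]), 0.66)]
square_center wrist []
(array([0.5105, 0.2588, 0.059 ]), [np.float64(0.005396120115487211), np.float64(0.005396120115487158)])
oblong_center scene [(array([391.6, 195.1]), 0.68)]
oblong_center side [(array([266.3, 212.2]), 0.58)]
oblong_center wrist []
(array([0.5248, 0.171 , 0.0642]), [np.float64(0.0028008860629260336), np.float64(0.0028008860629261216)])
mat scene [(array([149.4, 328.7]), 0.59)]
mat side [(array([424.4, 370.8]), 0.61)]
mat wrist []
(array([ 0.5633, -0.228 ,  0.013 ]), [np.float64(0.0018816611051488323), np.float64(0.0018816611051487772)])
{'clock': 1.35, 'joints': array([ 1.163 ,  0.4231,  1.6299,  0.    ,  1.0886, -0.019 ]), 'joint_vel': array([-0.0002,  0.0009, -0.0017, -0.0016,  0.0001,  0.0006]), 'tau': array([  0.0023, -54.4591, -27.4053,   0.0645,   0.017 ,  -0.    ]), 'eef_pos': array([0.2369, 0.5784, 0.2227]), 'ee_rot': array([-0.    ,  0.1932,  0.9812,  0.    ]), 'wrist_force': array([1.199 , 0.4349, 0.0795]), 'wrist_torque': array([-0.0005,  0.0057,  0.0365]), 'finger_force': 0.0, 'width': 0.08763545036767745}
```

View pics/scene0.png

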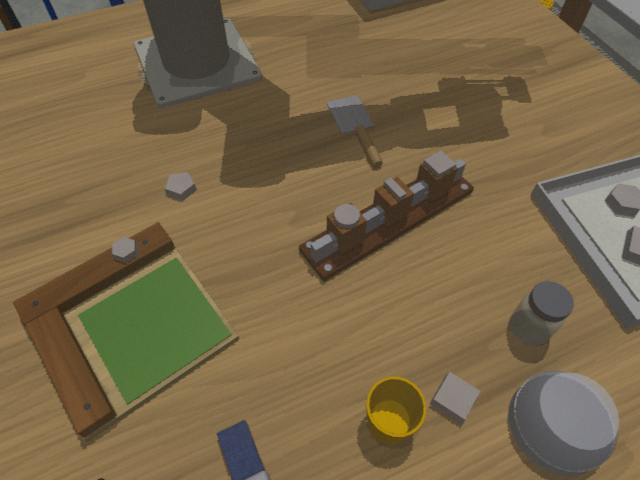

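View pics/side0.png

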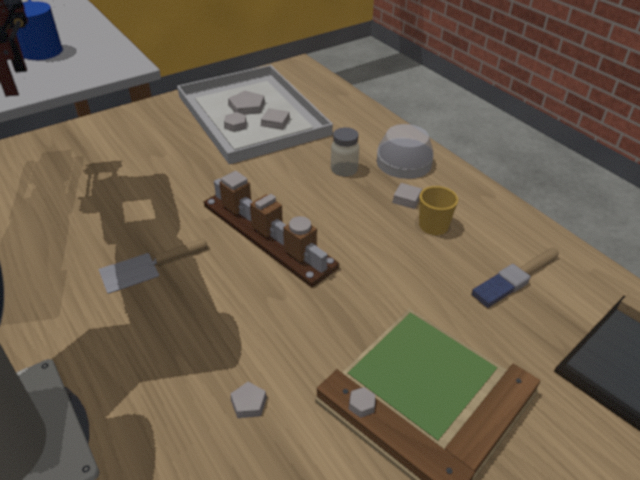

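The scene view shows the round tile on the rail end nearest the mat: scene (347,220), side (300,232). The oblong is in the middle and the square at the far end. The green mat is free at scene (155,328), with a loose stone on its -x fence. Next I move above the round holder, turning about -56°.

apply_moves(commands=[[[22,-35,0],-4,-1],[[22,-35,0],-4,-1],[[22,-35,0],-4,-1],[[22,-35,0],-4,-1],[[22,-35,0],-4,-1],[[22,-35,0],-4,-1],[[22,-35,0],-4,-1],[[22,-35,0],-4,-1],[[22,-35,0],-4,-1],[[22,-35,0],-4,-1],[[22,-35,0],-4,-1],[[22,-35,0],-4,-1],[[22,-35,0],-4,-1],[[22,-35,0],-4,-1],[[0,0,0],0,-1],[[0,0,0],0,-1]])

```text
clock: 3.35
eef_pos: [0.5445, 0.0885, 0.2225]
ee_rot: [-0.0, 0.631, 0.776, -0.0]
wrist_force: [-0.7, 0.2, 0.5]
width: 0.0877
finger_force: 0.0
```

```bash
python3 - <<'E'
from h import *
np.set_printoptions(precision=4,suppress=True)
P={n:optics.get_image(n) for n in("scene","side","wrist")}
save(P["wrist"],"w1.png")
for t in("round_center","square_center","oblong_center"):
    rs=[]
    for n in P:
        r=optics.place_of(t,P[n])
        if r: print(t,n,np.round(r[0]["xy"],1),round(r[0]["conf"],2),atz(ray(P[n],r[0]["xy"]),.056)); rs.append(ray(P[n],r[0]["xy"]))
    if len(rs)>1: print(tri(rs))
s=sensors.observe();print(s["clock"],s["eef_pos"],s["ee_rot"],s["joints"],P["wrist"]["extrinsics"])
E
```

```text
round_center scene [345.6 225.9] 0.78 [0.5418 0.0863 0.056 ]
round_center side [301.6 239.5] 0.88 [0.543  0.0779 0.056 ]
round_center wrist [314.9 219.8] 0.55 [0.5408 0.0872 0.056 ]
(array([0.5424, 0.085 , 0.053 ]), [np.float64(0.0028303275569750855), np.float64(0.00456344227396756), np.float64(0.0020856729660991605)])
square_center scene [437.4 172.9] 0.8 [0.5068 0.2676 0.056 ]
square_center side [237.6 192.8] 0.75 [0.5134 0.256  0.056 ]
(array([0.5123, 0.2604, 0.0585]), [np.float64(0.005073467821117304), np.float64(0.00507346782111738)])
oblong_center scene [387.6 197.7] 0.61 [0.5195 0.1697 0.056 ]
oblong_center side [267.9 211.7] 0.98 [0.5328 0.1756 0.056 ]
oblong_center wrist [315.5  98.6] 0.76 [0.5229 0.1766 0.056 ]
(array([0.5251, 0.1707, 0.0621]), [np.float64(0.004221858811026242), np.float64(0.004411548040499181), np.float64(0.006012241220655966)])
3.95 [0.5448 0.0885 0.2227] [-0.      0.6311  0.7757 -0.    ] [ 0.1394  0.3166  1.7927  0.      1.0324 -0.0654] [[ 0.9789  0.1969  0.0551  0.5295]
 [ 0.2045 -0.9417 -0.2671  0.1633]
 [-0.0007  0.2727 -0.9621  0.3847]
 [ 0.      0.      0.      1.    ]]
```

View pics/w1.png

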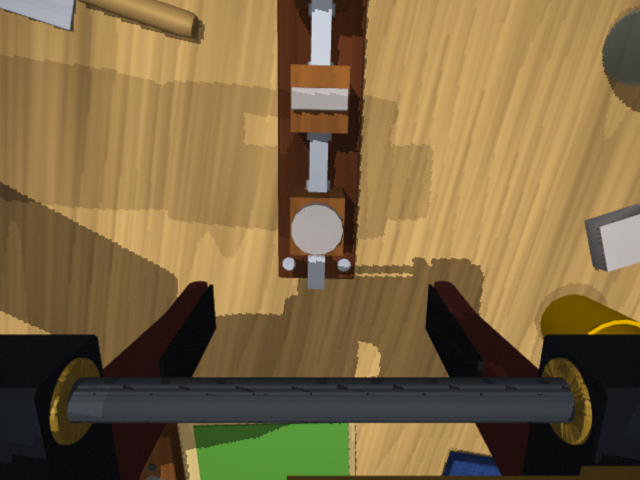

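The wrist view shows the round tile at (317,230), between the fingers in x, with the oblong tile at (320,98). The rail is nearly aligned with the image. I'll compute positions from the tile centres.

```bash
python3 - <<'E'
from h import *
np.set_printoptions(precision=4,suppress=True)
p=optics.get_image("wrist")
g=cv2.cvtColor(p["pixels"],cv2.COLOR_RGB2HSV)
def blob(x0,x1,y0,y1):
    h=g[y0:y1,x0:x1]; m=((h[...,1]<50)&(h[...,2]>120)).astype(np.uint8)
    n,l,s,c=cv2.connectedComponentsWithStats(m);i=1+s[1:,4].argmax();return s[i],c[i]+[x0,y0]
s1,c1=blob(285,350,200,252);s2,c2=blob(285,352,75,115)
a=atz(ray(p,c1),.088);b=atz(ray(p,c2),.088)
print(s1,c1,a,s2,c2,b,np.linalg.norm(b-a),np.degrees(np.arctan2(-(b-a)[0],(b-a)[1])))
# side view tile for height
for n,z in(("scene",(347,215)),("side",(300,225))):
    q=optics.get_image(n);print(n,atz(ray(q,z),.088))
    if n=="scene": r=ray(q,z)
    else: print(tri([ray(p,c1),r,ray(q,z)]))
e=sensors.observe()["ee_rot"];print(np.degrees(np.arctan2(2*e[1]*e[2],2*e[2]**2-1)))
E
```

```text
[   6    3   51   49 2001] [315.7181 227.995 ] [0.5422 0.0881 0.088 ] [   5   11   58   23 1220] [318.2902  96.9557] [0.5259 0.176  0.088 ] 0.08940503751479323 10.471081668353975
scene [0.5449 0.0856 0.088 ]
side [0.5417 0.0806 0.088 ]
(array([0.5431, 0.0863, 0.0838]), [np.float64(0.0010747941142159744), np.float64(0.0010034418413771816), np.float64(0.001908241985902521)])
78.27658547243763
```

apply_moves(commands=[[[-2,-1.5,-20],-1,-1],[[0,0,-25],0,-1],[[0,0,-25],0,-1],[[0,0,-25],0,-1],[[0,0,-25],0,-1],[[0,0,-25],0,-1],[[0,0,-20],0,-1],[[0,0,-12],0,-1],[[0,0,-8],0,-1],[[0,0,0],0,-1],[[0,0,0],0,1],[[0,0,0],0,1],[[0,0,0],0,1],[[0,0,0],0,1],[[0,0,0],0,1],[[0,0,0],0,1]])

```text
clock: 6.1
eef_pos: [0.5426, 0.0868, 0.0377]
ee_rot: [-0.0, 0.638, 0.77, -0.0]
wrist_force: [-1.4, -0.4, 3.7]
width: 0.0401
finger_force: 30.0
```

Gripped at 40.1 mm. Now a slow pull upward.

apply_moves(commands=[[[0,0,1],0,1],[[0,0,1],0,1],[[0,0,1],0,1],[[0,0,1],0,1],[[0,0,1],0,1],[[0,0,1.5],0,1],[[0,0,1.5],0,1],[[0,0,2],0,1],[[0,0,2],0,1],[[0,0,3],0,1],[[0,0,5],0,1],[[0,0,8],0,1],[[0,0,8],0,1],[[0,0,0],0,1]])

```text
clock: 7.85
eef_pos: [0.5442, 0.087, 0.0749]
ee_rot: [0.001, 0.638, 0.77, 0.001]
wrist_force: [-0.3, 0.6, -0.5]
width: 0.0399
finger_force: 30.0
```

```bash
python3 - <<'E'
from h import *
np.set_printoptions(precision=4,suppress=True)
P={n:optics.get_image(n) for n in("scene","side")}
rs=[]
for n in P:
    r=optics.place_of("round_center",P[n])
    if r: rs.append(ray(P[n],r[0]["xy"])); print(r[0])
if len(rs)>1: print(tri(rs))
a=P["scene"]["pixels"][140:290,270:500];b=P["side"]["pixels"][140:290,190:420]
cv2.imwrite("pics/lift.png",cv2.resize(np.vstack([a,b]),None,fx=1.9,fy=1.9)[:,:,::-1])
E
```

```text
{'xy': [346.8, 211.7], 'conf': 0.85}
{'xy': [300.4, 224.1], 'conf': 0.79}
(array([0.5425, 0.0845, 0.0895]), [np.float64(0.0029620077640535), np.float64(0.0029620077640535375)])
```

View pics/lift.png

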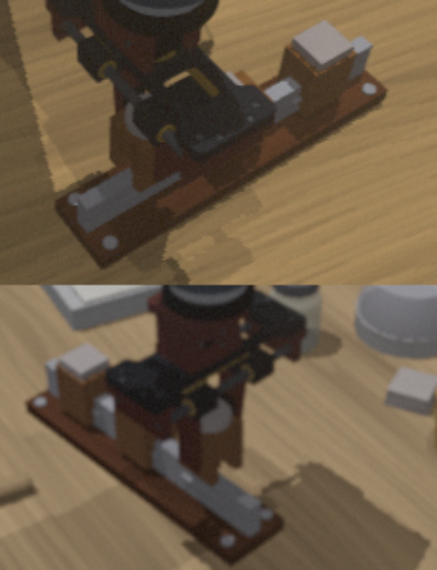

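The holder hangs clear of the bar, and the square and oblong holders are still seated. Next I raise it and measure the mat from the first pictures.

apply_moves(commands=[[[0,0,8],0,1],[[0,0,15],0,1],[[0,0,20],0,1],[[0,0,20],0,1],[[0,0,0],0,1]])

```text
clock: 8.68
eef_pos: [0.5443, 0.087, 0.1389]
ee_rot: [0.001, 0.638, 0.77, 0.002]
wrist_force: [0.4, -0.3, -0.9]
width: 0.04
finger_force: 30.0
```

```bash
python3 - <<'E'
from h import *
np.set_printoptions(precision=4,suppress=True)
R=[]
for n in("scene","side"):
    q=optics.get_image(n);im=cv2.imread(f"pics/{n}0.png")
    h=cv2.cvtColor(im,cv2.COLOR_BGR2HSV);m=cv2.inRange(h,(40,80,40),(80,255,255))
    k=max(cv2.findContours(m,0,2)[0],key=cv2.contourArea)
    c=cv2.approxPolyDP(cv2.convexHull(k),15,True)[:,0].astype(float)
    w=np.array([atz(ray(q,x),.014) for x in c]);print(n,c.tolist(),w)
    d0,d1=w[2]-w[0],w[3]-w[1]
    t=np.linalg.solve(np.c_[d0[:2],-d1[:2]],(w[1]-w[0])[:2]);x=w[0]+t[0]*d0;print(x)
    M=q["extrinsics"];v=np.linalg.inv(M)@np.r_[x,1];u=q["mtx"]@v[:3];R.append(ray(q,u[:2]/u[2]))
print(tri(R))
s=sensors.observe();print(s["clock"],s["eef_pos"],s["ee_rot"],s["wrist_force"],s["width"])
rs=[]
for n in("scene","side"):
    q=optics.get_image(n);r=optics.place_of("round_center",q)
    if r: rs.append(ray(q,r[0]["xy"]))
if len(rs)>1: print(tri(rs))
E
```

```text
scene [[176.0, 258.0], [230.0, 334.0], [127.0, 403.0], [79.0, 314.0]] [[ 0.4654 -0.1648  0.014 ]
 [ 0.6182 -0.1276  0.014 ]
 [ 0.6558 -0.2802  0.014 ]
 [ 0.5016 -0.317   0.014 ]]
[ 0.56   -0.2221  0.014 ]
side [[410.0, 313.0], [495.0, 367.0], [437.0, 439.0], [349.0, 373.0]] [[ 0.618  -0.1293  0.014 ]
 [ 0.6545 -0.2803  0.014 ]
 [ 0.5022 -0.3186  0.014 ]
 [ 0.4665 -0.1677  0.014 ]]
[ 0.5602 -0.2238  0.014 ]
(array([ 0.5602, -0.2229,  0.0135]), [np.float64(0.0007806498182349687), np.float64(0.0007806498182350977)])
8.775 [0.5429 0.0868 0.1369] [0.0002 0.6379 0.7701 0.0002] [-0.8346  0.1708 -1.4978] 0.03990453679281564
(array([0.5422, 0.0853, 0.1538]), [np.float64(0.0007693354506599417), np.float64(0.0007693354506599597)])
```

apply_moves(commands=[[[1,-15,0],0,1],[[1.5,-25,0],0,1],[[2,-35,0],0,1],[[2,-40,0],0,1],[[2,-40,0],0,1],[[2,-40,0],0,1],[[2,-40,0],0,1],[[2,-35,0],0,1],[[2,-25,0],0,1],[[1,-15,0],0,1],[[0,0,-20],0,1],[[0,0,-25],0,1],[[0,0,-20],0,1],[[0,0,-15],0,1],[[0,0,-8],0,1],[[0,0,0],0,1],[[0,0,0],0,1]])

```text
clock: 11.1
eef_pos: [0.5609, -0.2233, 0.0493]
ee_rot: [0.001, 0.638, 0.77, 0.0]
wrist_force: [0.2, -0.4, -1.1]
width: 0.0399
finger_force: 30.0
```

```bash
python3 - <<'E'
from h import *
np.set_printoptions(precision=4,suppress=True)
rs=[];I=[]
for n in("scene","side"):
    q=optics.get_image(n);r=optics.place_of("round_center",q);I.append(q["pixels"])
    if r: rs.append(ray(q,r[0]["xy"]));print(r[0])
if len(rs)>1: print(tri(rs))
cv2.imwrite("pics/pl.png",cv2.resize(np.vstack([I[0][210:430,0:300],I[1][260:480,300:600]]),None,fx=1.3,fy=1.3)[:,:,::-1])
E
```

```text
{'xy': [430.0, 346.0], 'conf': 0.65}
```

View pics/pl.png

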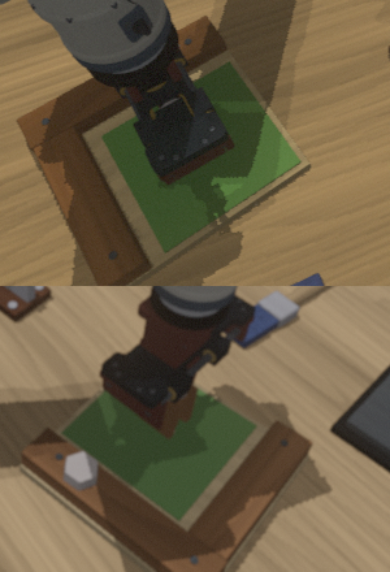

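The holder hangs over the mat's middle and clear of the fence and the loose stone. I'll go down slowly, then look for contact.

apply_moves(commands=[[[0,0,-6],0,1],[[0,0,-6],0,1],[[0,0,-3],0,1],[[0,0,-1],0,1],[[0,0,-1],0,1],[[0,0,-1],0,1],[[0,0,-1],0,1],[[0,0,0],0,1]])

```text
clock: 12.3
eef_pos: [0.5604, -0.2231, 0.0297]
ee_rot: [-0.0, 0.638, 0.77, -0.0]
wrist_force: [0.4, -0.8, -1.0]
width: 0.0399
finger_force: 30.0
```

apply_moves(commands=[[[0,0,-1],0,1],[[0,0,0],0,1]])

```text
clock: 12.55
eef_pos: [0.5603, -0.2231, 0.0286]
ee_rot: [-0.0, 0.638, 0.77, -0.0]
wrist_force: [0.6, -0.3, -0.5]
width: 0.0399
finger_force: 30.0
```

apply_moves(commands=[[[0,0,-1],0,1],[[0,0,0],0,1]])

```text
clock: 12.8
eef_pos: [0.5605, -0.2232, 0.0277]
ee_rot: [0.0, 0.638, 0.77, 0.0]
wrist_force: [-0.2, -0.2, 0.6]
width: 0.04
finger_force: 30.0
```

apply_moves(commands=[[[0,0,-0.7],0,1],[[0,0,0],0,1]])

```text
clock: 13.05
eef_pos: [0.5605, -0.2232, 0.0277]
ee_rot: [0.0, 0.638, 0.77, 0.0]
wrist_force: [-2.0, 0.6, 7.2]
width: 0.0398
finger_force: 30.0
```

Contact is firm at 7 N. Release and retreat.

apply_moves(commands=[[[0,0,0.4],0,1],[[0,0,0],0,-0.5],[[0,0,0],0,-0.8],[[0,0,0],0,-0.8],[[0,0,0],0,-0.8],[[0,0,5],0,-0.8],[[0,0,15],0,-0.8],[[0,0,25],0,-0.8],[[0,0,30],0,-0.8],[[0,0,30],0,-0.8],[[0,0,30],0,-0.8],[[0,0,30],0,-0.8],[[0,0,20],0,-0.8],[[0,0,0],0,-0.8],[[0,0,0],0,-0.8]])

```text
clock: 14.92
eef_pos: [0.5599, -0.2229, 0.2121]
ee_rot: [-0.0, 0.638, 0.77, -0.0]
wrist_force: [0.3, 0.2, -0.9]
width: 0.0792
finger_force: 0.0
```

```bash
python3 - <<'E'
from h import *
np.set_printoptions(precision=4,suppress=True)
P={n:optics.get_image(n) for n in("scene","side","wrist")}
for t in("round_center","square_center","oblong_center"):
    rs=[ray(P[n],r[0]["xy"]) for n in P if (r:=optics.place_of(t,P[n]))]
    if len(rs)>1: print(t,tri(rs))
cv2.imwrite("pics/end.png",np.hstack([P["side"]["pixels"][160:460,190:540],P["wrist"]["pixels"][60:360,150:500]])[:,:,::-1])
E
```

```text
round_center (array([ 0.5598, -0.2244,  0.0448]), [np.float64(0.0027422440321142544), np.float64(0.003566898234018996), np.float64(0.001492108396749646)])
square_center (array([0.5113, 0.2621, 0.0579]), [np.float64(0.0019256756943895658), np.float64(0.0019256756943896256)])
oblong_center (array([0.5239, 0.1712, 0.0623]), [np.float64(0.0044785822276118045), np.float64(0.00447858222761174)])
```

View pics/end.png

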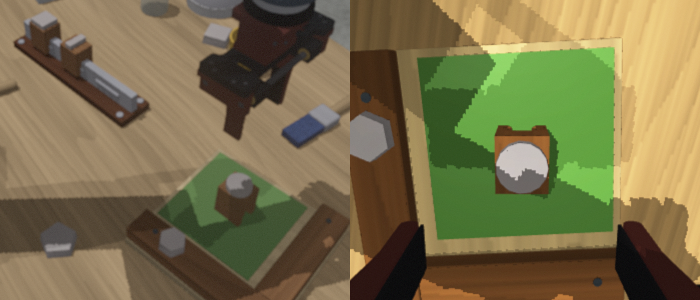

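The round holder stands upright at the mat's centre (measured z 0.045), the other two are still on the rail, and the gripper is clear.

```bash
python3 -c "
from h import *
print(workorder.hand_in())"
```

```text
the job is handed in; nothing more can be done
None
```

The round sample's holder stands upright in the middle of the green mat, set down in the grip and released; the square and oblong holders measured unmoved on the rail, and the job is handed in (no verdict was returned).

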